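# Put the desk things back in their own trays

### The arm

A 6-joint arm with a two-finger parallel gripper is mounted at the origin on a cart in front of the work surface, level with it; the furniture and walls round the work are solid. World frame = base frame: x ahead of the robot, y to its left, z up, the work surface at z = 0. Lengths are in m, angles in rad, forces in N, time in s.
With the tool pointing down it reaches from about 0.325 to 1 m from the base axis. Payload 5.1 kg.
Tool frame: the origin (TCP) lies on the centre line of the jaws, within the pads' length; the fingertips stand 19 mm ahead of it and the grasp point (between the pads) is the TCP (arm.nose_length is the distance from the TCP to the fingertips, in m); y points along the fingers, x is the direction in which the jaws open and shut, and the axes are right-handed (so a half turn about y gives the same grasp; the last joint's range is limited). The gripper opens to 85 mm and grips with 20 to 120 N. Pads are 22 mm wide; open, the fingers measure 114 mm over their backs; the gripper's body (76 mm by 85 mm) begins 54 mm behind the grasp point. The pads swing forward as they close: fully open they stand 13 mm farther back than shut.
Start: joints at [1.106, 0.124, 1.65, -0, 1.367, -0.083], TCP at [0.242, 0.603, 0.25] pointing down, gripper open.
Joint ranges: [-2.61, 2.61], [-1.02, 2.33], [0.03, 2.71], [-1.35, 4.49], [0.32, 2.68], [-2.91, 2.91]. Speed limits (rad/s): [2.57, 2.57, 3.14, 3.14, 3.14, 3.14].

### API

Orientations are given as a unit quaternion [x, y, z, w].
In Python, from cell import arm gives the robot as it stands. The module is installed in compiled form; this text tells all that it offers.
- The arm moves only by the tool play_rows, never from a script. Its argument "targets" is text: rows parted by semicolons, each of 7 numbers parted by spaces: the shift along the tool's x, y, z normalised to -1 to 1, where 1 is 100 cm, then the turn, a rotation vector about the tool's x, y, z normalised to -1 to 1, where 1 is 90 degrees, then the opening, from -1 (shut) to 1 (fully open), so that 0 is half open. A call has 1 to 20 rows; each row is the pose to reach, as a shift and turn from the pose commanded when the call began, along the tool's axes at that moment; what a row does not reach only later rows make up. A row lasts 1/8 s, in which the tool goes at most 62.5 mm and 10.7 degrees, less where a joint would pass 70% of its speed; a pose out of reach is approached as far as the arm can. A call with a number of a shift or a turn outside -1 to 1 is refused whole. A call with a gripper value outside its range is refused whole. The fingers move at their own pace and stop on an object; "squeeze" is the grip in N (left out, the last holds). Time passes only in rows, so rows that repeat a pose let the fingers close. It gives the time, the measured TCP pose, the force and the opening at its end, in the units of the state.
- arm.get_obs(): the state, without advancing time (a new reading comes with each control period).
- arm.snapshot(name): name is "scene" or "side" or "wrist"; returns (picture, depth): 384x512x3 uint8, blue, green, red; 384x512 float32, m along the optical axis (not along the pixel's ray), 0 where there is no reading.
- arm.camera_info(name): a dict with "mtx" (3x3 intrinsics, pixels), "k1" (the pictures are not rectified: a ray, as slopes to the right and down, at radius r is drawn at 1 + k1 r^2 times it, then the intrinsics apply), "world_from_camera" (4x4, takes a point from camera to world coordinates). Camera axes: x right, y down, z forward; pixel columns grow to the right and rows downward; lengths in m; the calibration is good to about 2 mm. A picture is of the moment at which its call begins: read the wrist's pose just before it. camera_info takes no time and is no camera call; for the wrist camera it gives the pose at the moment of the call.
- arm.close_job(): hands the job in, once; it reports no verdict.
The state is a dict: "t": time; "joint_pos": joint angles; "joint_velocities": joint speeds; "joint_torque": joint torques, N m; "eef_pos": TCP position; "eef_rot": TCP orientation; "contact_force": force on the tool from outside, world axes, zero at the start; "wrist_torque": the same for the moment, N m; "gripper_width": finger opening in m.
Only numpy, scipy, OpenCV 4.12 (cv2) and the standard library are available. Lean on these libraries where they do the work, as an engineer would, in place of code of your own. Each camera call takes 0.05 s, during which the arm holds its last target.

### The job

The stamp, the glue bottle and the eraser each stand in the wrong tray: move them round so that the glue bottle stands upright in the middle of the round tray, the stamp stands on its foot in the middle of the square tray, and the eraser lies flat and lengthwise in the middle of the oblong tray. Begin by setting one of the three down on the empty cork pad, near its middle, and letting go of it there, so that a tray comes free. Never lay the bottle over, and leave the mug, the flat tape roll on the riser and the binder clip where they are.

Things in the scene. Friction and masses are not known exactly. Their poses are not given: they have to be found in the camera images.
- stamp: wooden hand stamp with a turned round knob, 66 mm high, about 60 g. Origin: centre of its underside, z up through the knob, y along the foot's long side. The foot is 32 (x) by 50 (y) mm and 20 mm high, a neck of 18 mm diameter follows up to 34 mm, then the rounded knob, 27 mm across, from 34 to 66 mm: grasp it by the knob, about 50 mm above the underside. At the start it stands in the round tray
- glue_bottle: small white glue bottle with an orange nozzle, 108 mm high, about 120 g, rigid and closed. Origin: centre of its underside, z up. Body 31 (x) by 41 (y) mm up to 70 mm high, nozzle about 22 mm wide above that; grasp the body across its 31 mm (closing along its x). At the start it stands in the oblong tray
- eraser: white eraser in a blue card sleeve, a flat block 23 (x) by 52 (y) by 12 (z) mm, about 30 g. Origin: centre of its underside, y along its length; grasp it across its 23 mm (closing along x). At the start it lies in the square tray
- round_tray: round black desk tray with grey felt, fixed on top of the white riser shelf, whose top is 65 mm above the desk: outside 92 mm across, inside about 80 mm, floor 3 mm and rim 7 mm above the riser. Origin: centre of its underside, z up
- square_tray: square black desk tray with grey felt, fixed on top of the white riser shelf, whose top is 65 mm above the desk: outside 88 by 88 mm, inside 80 by 80 mm, floor 3 mm and rim 7 mm above the riser. Origin: centre of its underside, z up
- oblong_tray: oblong black desk tray with grey felt, fixed on top of the white riser shelf, whose top is 65 mm above the desk: outside 88 (x) by 128 (y) mm, inside 80 by 120 mm, floor 3 mm and rim 7 mm above the riser. Origin: centre of its underside, y along its length, z up
- cork_pad: flat square cork pad, 90 by 90 by 5 mm, fixed to the riser and empty at the start: the free spot. Origin: centre of its underside, z up; things on it stand 5 mm above the riser
- mug: white dotted mug, 93 mm high, bowl 78 mm across, handle towards its -y; stands on the desk to the right of the riser, a bystander. Origin on the desk between bowl and handle: the bowl's axis is 18 mm towards +y of it
- tape_roll: brown roll of adhesive tape lying flat, 100 mm across, 25 mm high, at the near right corner of the riser, a bystander (a thicker roll on the desk at the left is fixed). Origin: centre of its underside
- binder_clip: blue binder clip, 41 (x) by 24 (y) by 39 mm high, on the riser among the trays, a bystander. Origin: centre of its underside

How it is judged:
By the outcome, as a careful person would: the job done as asked, in the order asked, and still so for the second after the job is handed in, with the robot touching nothing.
It also fails if it takes over 99 s, if anything falls off the work surface, if the arm or the gripper's body presses on something with over 40 N, if the wrist force passes 120 N, or if a joint passes its speed limit or range.

## Working session

There is one attempt and no reset: what is moved stays moved. The work goes in short steps, Python scripts to look and compute and a tool call to move; the robot and the scene stay as the last step left them, time stands still between calls to the robot, and variables do not carry over. Pictures are saved under pics/ and viewed, and the job is handed in when it is done.

Besides the shell and the picture viewer there is one more tool, called as name(argument=value, ...), one argument or row to a line, values as JSON. play_rows: Moves the arm, as the interface text tells. Its arguments: {"type":"object","properties":{"targets":{"type":"string"},"squeeze":{"type":"number"}},"required":["targets"]}

```bash
mkdir -p pics
cat > h.py <<'E'
import numpy as np, cv2
from cell import arm
from scipy.spatial.transform import Rotation as R
def snap(name,fn):
    info=arm.camera_info(name); p,d=arm.snapshot(name)
    cv2.imwrite(f'pics/{fn}.png',p); np.savez(f'pics/{fn}.npz',p=p,d=d,mtx=info['mtx'],k1=info['k1'],T=info['world_from_camera'])
    return p,d,info
def load(fn): return np.load(f'pics/{fn}.npz')
def rays(f,uv):
    uv=np.asarray(uv,float).reshape(-1,2);m=f['mtx'];k=float(f['k1'])
    xd=np.c_[(uv[:,0]-m[0,2])/m[0,0],(uv[:,1]-m[1,2])/m[1,1]]
    x=xd.copy()
    for _ in range(30): x=xd/(1+k*(x**2).sum(1,keepdims=True))
    return np.c_[x,np.ones(len(x))]
def onplane(f,uv,z):
    r=rays(f,uv)@f['T'][:3,:3].T; o=f['T'][:3,3]
    return o+r*((z-o[2])/r[:,2])[:,None]
def cloud(f):
    h,w=f['d'].shape; u,v=np.meshgrid(np.arange(w),np.arange(h))
    r=rays(f,np.c_[u.ravel(),v.ravel()])*f['d'].reshape(-1,1)
    return (r@f['T'][:3,:3].T+f['T'][:3,3]).reshape(h,w,3)
E
python3 - <<'E'
from h import *
np.set_printoptions(precision=4,suppress=True)
for n in('scene','side','wrist'):
    p,d,i=snap(n,n+'0'); print(n,i['mtx'],i['k1'],i['world_from_camera'])
print(arm.get_obs(), arm.nose_length)
E
```

```text
scene [[440.5929   0.     260.7674]
 [  0.     440.5929 189.215 ]
 [  0.       0.       1.    ]] 0.02255873525429862 [[ 0.635  -0.414   0.6522 -0.3139]
 [-0.7723 -0.3195  0.5491 -0.822 ]
 [-0.019  -0.8524 -0.5226  0.7785]
 [ 0.      0.      0.      1.    ]]
side [[485.5781   0.     259.9808]
 [  0.     485.5781 187.6625]
 [  0.       0.       1.    ]] -0.08463967278758931 [[-0.9983 -0.0362  0.0455  0.4595]
 [-0.0556  0.3658 -0.929   1.0403]
 [ 0.017  -0.93   -0.3672  0.5417]
 [ 0.      0.      0.      1.    ]]
wrist [[277.1071   0.     252.1354]
 [  0.     277.1071 188.9314]
 [  0.       0.       1.    ]] -0.0427041310090642 [[ 0.3725  0.895   0.2453  0.1793]
 [ 0.928  -0.3586 -0.1009  0.6275]
 [-0.0023  0.2653 -0.9642  0.3722]
 [ 0.      0.      0.      1.    ]]
{'t': 0.15, 'joint_pos': array([ 1.1064,  0.1244,  1.6514, -0.    ,  1.3675, -0.0826]), 'joint_velocities': array([-0.0007, -0.0019, -0.0049,  0.0002, -0.0013, -0.0013]), 'joint_torque': array([ -0.0001, -42.4227, -36.6012,  -0.    ,   0.0047,   0.    ]), 'eef_pos': array([0.242 , 0.6028, 0.2493]), 'eef_rot': array([ 0.5861,  0.3955, -0.3966, -0.5855]), 'contact_force': array([-0.351 ,  1.2192, -0.3669]), 'wrist_torque': array([-0.0045,  0.0065,  0.0022]), 'gripper_width': 0.08539121842699292} 0.019
```

View pics/scene0.png

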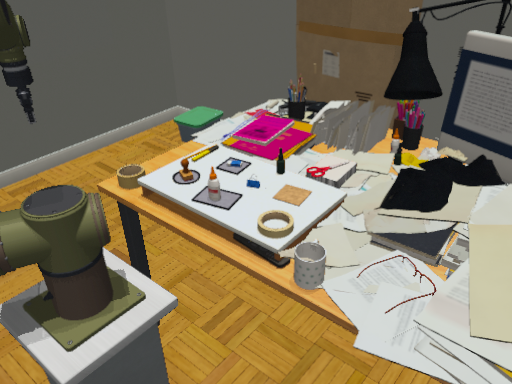

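View pics/side0.png

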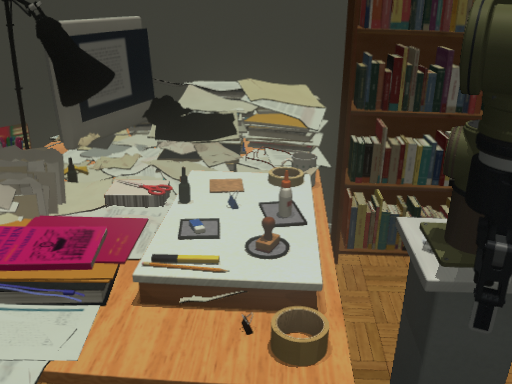

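View pics/wrist0.png

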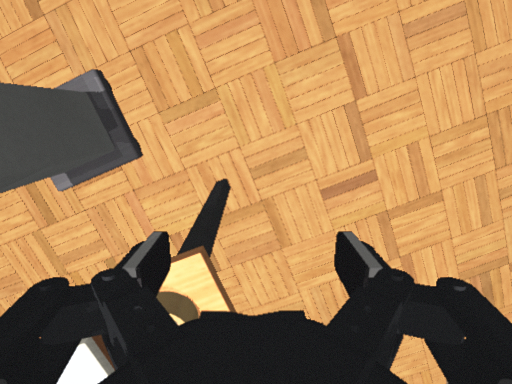

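Run:
```python
from h import *
np.set_printoptions(precision=4,suppress=True)
o=arm.get_obs(); print(R.from_quat(o['eef_rot']).as_matrix())
```

```text
[[ 0.3726 -0.0008 -0.928 ]
 [ 0.928  -0.0015  0.3726]
 [-0.0017 -1.      0.0001]]
```

The scene view shows the stamp around (187,170) in the round tray, the bottle at (213,185) in the oblong tray, the eraser at (235,162) in the square tray, the clip at (253,183), the cork pad at (292,195), the tape roll at (276,224) and a black bottle at (281,160). The side view shows the same things. I'll measure coarsely from depth first.

Run:
```python
from h import *
np.set_printoptions(precision=4,suppress=True)
f=load('side0'); g=load('scene0')
C=cloud(f);D=cloud(g)
for n,(u,v) in dict(stampknob=(268,222),bottle=(286,185),sq=(199,229),eraser=(198,226),clip=(233,203),cork=(226,186),obl=(283,213),round=(267,247),tape=(275,181),blackb=(184,185),riserL=(220,260)).items(): print('side',n,C[v,u],onplane(f,[(u,v)],.07))
for n,(u,v) in dict(stamp=(185,161),bottle=(213,188),eraser=(235,162),clip=(253,183),cork=(292,195),obl=(218,198),tape=(276,224),blackb=(281,160),mug=(310,265)).items(): print('scene',n,D[v,u],onplane(g,[(u,v)],.07))
# top-down height map from both
P=np.r_[C.reshape(-1,3)[f['d'].ravel()>0],D.reshape(-1,3)[g['d'].ravel()>0]]
B=np.r_[f['p'].reshape(-1,3)[f['d'].ravel()>0],g['p'].reshape(-1,3)[g['d'].ravel()>0]]
m=(P[:,0]>.1)&(P[:,0]<1)&(P[:,1]>-.5)&(P[:,1]<.6)&(P[:,2]>-.05)&(P[:,2]<.3)
P=P[m];B=B[m]
im=np.zeros((600,500,3),np.uint8)
o=np.argsort(P[:,2]);
im[np.clip(((1.05-P[o,0])*550).astype(int),0,599),np.clip(((.6-P[o,1])*450).astype(int),0,499)]=B[o]
cv2.imwrite('pics/top.png',im)
```

```text
side stampknob [0.4848 0.176  0.128 ] [[0.4884 0.0548 0.07  ]]
side bottle [0.4509 0.0101 0.1433] [[ 0.4493 -0.1795  0.07  ]]
side sq [0.6326 0.1228 0.0796] [[0.6362 0.1038 0.07  ]]
side eraser [0.6365 0.1124 0.0814] [[0.6409 0.0894 0.07  ]]
side clip [ 0.5754 -0.0205  0.0805] [[ 0.578  -0.0447  0.07  ]]
side cork [ 0.6085 -0.1545  0.0707] [[ 0.6087 -0.1562  0.07  ]]
side obl [0.4553 0.0205 0.078 ] [[0.4553 0.0029 0.07  ]]
side round [0.485  0.1933 0.0816] [[0.4856 0.1719 0.07  ]]
side tape [ 0.4794 -0.188   0.0772] [[ 0.4797 -0.2069  0.07  ]]
side blackb [ 0.6967 -0.0414  0.1139] [[ 0.7211 -0.1524  0.07  ]]
side riserL [0.5746 0.2229 0.0648] [[0.5734 0.2319 0.07  ]]
scene stamp [0.4822 0.1595 0.1289] [[0.5544 0.2485 0.07  ]]
scene bottle [ 0.4379 -0.0069  0.112 ] [[0.4853 0.0445 0.07  ]]
scene eraser [0.64   0.0922 0.0805] [[0.6543 0.1059 0.07  ]]
scene clip [ 0.5792 -0.0388  0.0741] [[ 0.5843 -0.0343  0.07  ]]
scene cork [ 0.6052 -0.1708  0.0676] [[ 0.602 -0.173  0.07 ]]
scene obl [ 0.4449 -0.0171  0.0778] [[ 0.4534 -0.0081  0.07  ]]
scene tape [ 0.4638 -0.2192  0.0626] [[ 0.4558 -0.2254  0.07  ]]
scene blackb [ 0.6938 -0.0616  0.1146] [[ 0.7616 -0.0105  0.07  ]]
scene mug [ 0.3653 -0.3969  0.0792] [[ 0.3743 -0.3913  0.07  ]]
```

View pics/top.png

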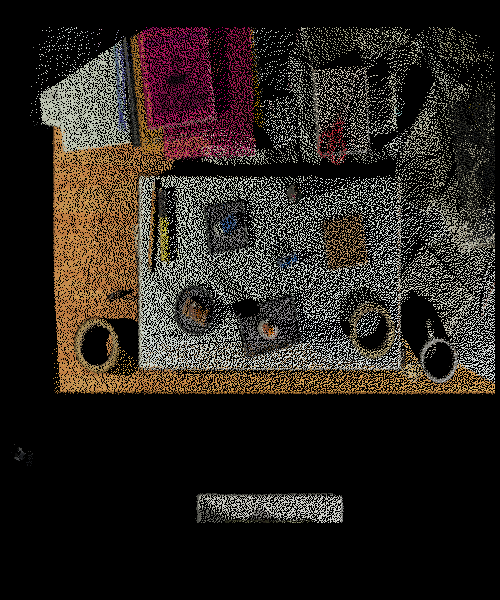

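play_rows(
  targets="-0.417 -0.1 -0.445 0 -0.244 0 1;-0.417 -0.1 -0.445 0 -0.244 0 1;-0.417 -0.1 -0.445 0 -0.244 0 1;-0.417 -0.1 -0.445 0 -0.244 0 1;-0.417 -0.1 -0.445 0 -0.244 0 1;-0.417 -0.1 -0.445 0 -0.244 0 1;-0.417 -0.1 -0.445 0 -0.244 0 1;-0.417 -0.1 -0.445 0 -0.244 0 1;-0.417 -0.1 -0.445 0 -0.244 0 1;-0.417 -0.1 -0.445 0 -0.244 0 1;-0.417 -0.1 -0.445 0 -0.244 0 1;-0.417 -0.1 -0.445 0 -0.244 0 1;-0.417 -0.1 -0.445 0 -0.244 0 1",
)

```text
t: 1.78
eef_pos: [0.4992, 0.0516, 0.3499]
eef_rot: [-0.499, -0.501, 0.501, 0.499]
contact_force: [-0.7, -0.8, -0.2]
gripper_width: 0.0851
```

Run:
```python
from h import *
np.set_printoptions(precision=4,suppress=True)
p,d,i=snap('wrist','w1'); o=arm.get_obs(); print(o['t'],o['eef_pos'],R.from_quat(o['eef_rot']).as_matrix(),o['joint_pos'])
```

```text
1.825 [0.4992 0.0517 0.3499] [[-0.0036 -0.0006 -1.    ]
 [ 1.      0.0002 -0.0036]
 [ 0.0002 -1.      0.0006]] [-0.004  -0.2523  1.8434  0.0002  1.5511 -1.5784]
```

View pics/w1.png

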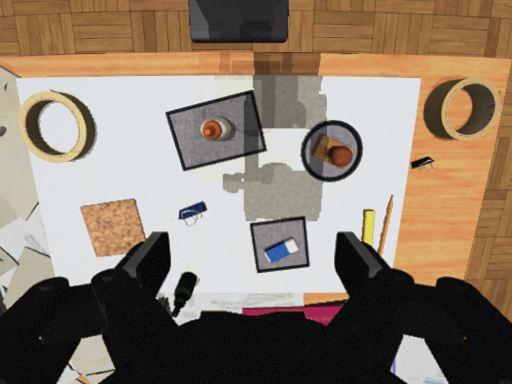

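The wrist picture shows it all: oblong tray at (215,130) with the bottle (211,129), round tray (332,151) with the stamp (knob at 340,155), square tray (280,244) with the eraser (282,250), cork (113,228), clip (193,211), black bottle (186,290). Next I'll take contours on planes.

```bash
cat > meas.py <<'E'
from h import *
np.set_printoptions(precision=4,suppress=True)
def masks(f):
    hsv=cv2.cvtColor(f['p'],cv2.COLOR_BGR2HSV); return hsv
def rect(f,mask,z,name):
    cs,_=cv2.findContours(mask.astype(np.uint8),cv2.RETR_EXTERNAL,cv2.CHAIN_APPROX_NONE)
    for c in cs:
        if cv2.contourArea(c)<60: continue
        w=onplane(f,c.reshape(-1,2),z)[:,:2]*1000
        (cx,cy),(a,b),th=cv2.minAreaRect(w.astype(np.float32))
        M=c.reshape(-1,2).mean(0)
        if a>b: th+=90
        # th: angle of the long side +90 convention: report long-axis dir
        bx=cv2.boxPoints(((cx,cy),(a,b),th if a<=b else th-90)); e1=bx[1]-bx[0]; e2=bx[2]-bx[1]
        L=e1 if np.hypot(*e1)>np.hypot(*e2) else e2
        print(name,'px',M.round(),'ctr',round(cx,1),round(cy,1),'size',round(min(a,b),1),round(max(a,b),1),'long dir deg',round(np.degrees(np.arctan2(L[1],L[0]))%180,1))
E
python3 - <<'E'
from meas import *
f=load('w1'); hsv=masks(f); H,S,V=[hsv[...,i] for i in range(3)]
box=np.zeros(V.shape,bool); box[80:275,70:400]=1
rect(f,(V<55)&box,.072,'tray')
rect(f,(S>60)&(H>5)&(H<25)&(V>90)&box,.070,'brown')
rect(f,(S>120)&(H>100)&(H<125)&box,.080,'blue')
# crops
p=f['p']
a=cv2.resize(p[85:180,160:275],None,fx=4,fy=4,interpolation=cv2.INTER_CUBIC)
b=cv2.resize(p[110:190,290:370],None,fx=4,fy=4,interpolation=cv2.INTER_CUBIC)
c=cv2.resize(p[210:280,245:315],None,fx=4,fy=4,interpolation=cv2.INTER_CUBIC)
h=np.zeros((700,800,3),np.uint8)
h[:a.shape[0],:a.shape[1]]=a; h[:320,470:790]=b; h[390:670,:280]=c
c=cv2.resize(p[185:275,70:220],None,fx=3,fy=3,interpolation=cv2.INTER_CUBIC)
h[390:660,300:750]=c
cv2.imwrite('pics/crop1.png',cv2.resize(h,(685,600)))
E
```

```text
tray px [122. 263.] ctr 671.2 -156.0 size 32.2 104.9 long dir deg 127.2
tray px [380. 262.] ctr 666.3 253.8 size 29.9 93.8 long dir deg 50.1
tray px [349. 258.] ctr 650.4 215.0 size 58.8 74.8 long dir deg 0.7
tray px [156. 258.] ctr 651.5 -112.0 size 60.1 74.0 long dir deg 0.6
tray px [280. 244.] ctr 633.9 95.8 size 84.2 87.1 long dir deg 8.0
tray px [331. 151.] ctr 484.6 166.5 size 85.8 86.7 long dir deg 90.5
tray px [217. 130.] ctr 456.9 0.5 size 85.3 125.4 long dir deg 103.7
brown px [397. 249.] ctr 642.7 285.6 size 10.1 76.5 long dir deg 8.8
brown px [113. 226.] ctr 608.4 -167.4 size 88.8 89.5 long dir deg 98.8
brown px [385. 227.] ctr 604.7 262.1 size 7.7 101.1 long dir deg 176.0
brown px [334. 152.] ctr 486.9 171.3 size 33.5 54.1 long dir deg 66.7
brown px [212. 130.] ctr 454.7 -7.4 size 25.5 27.2 long dir deg 115.6
brown px [ 78. 130.] ctr 456.7 -202.2 size 24.1 88.4 long dir deg 170.9
blue px [277. 252.] ctr 641.7 90.7 size 25.6 31.4 long dir deg 118.0
blue px [191. 209.] ctr 573.6 -41.2 size 13.0 43.4 long dir deg 112.0
```

View pics/crop1.png

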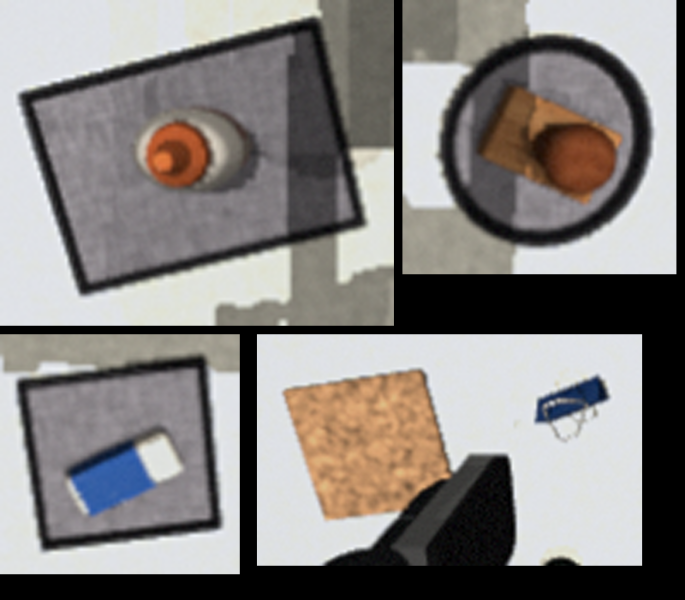

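Run:
```python
from meas import *
f=load('w1'); C=cloud(f)*1000; hsv=masks(f); H,S,V=[hsv[...,i] for i in range(3)]
ok=f['d']>0
def near(c,r): return ok&(np.hypot(C[...,0]-c[0],C[...,1]-c[1])<r)
print('riser z',np.median(C[150:170,60:150,2]),C[150:170,60:150,2].std(), 'felt',np.median(C[155:160,190:230,2]))
# eraser
m=near((636,96),38)&(((S>120)&(H>100)&(H<125))|(V>165)); 
m=cv2.morphologyEx(m.astype(np.uint8),cv2.MORPH_CLOSE,np.ones((3,3)))
rect(f,m,.080,'eraser'); print(np.percentile(C[m>0][:,2],[5,50,95]))
def pr(n,mm):
    q=C[mm]; r=cv2.minAreaRect(q[:,:2].astype(np.float32)); bx=cv2.boxPoints(r);e1=bx[1]-bx[0];e2=bx[2]-bx[1];L=e1 if np.hypot(*e1)>np.hypot(*e2) else e2
    print(n,len(q),'mean',q.mean(0),'rect',np.round(r,1) if 0 else r,'long',np.degrees(np.arctan2(L[1],L[0]))%180)
pr('knob',near((485,168),42)&(C[...,2]>105)); 
m=near((485,168),42)&(S>60)&(C[...,2]<98)&(C[...,2]>80); pr('foot',m)
brown=near((485,168),42)&(S>60); rect(f,brown,.088,'foot88')
for z in (100,): 
    pr('bottle>100',near((457,0),38)&(C[...,2]>100)); pr('b>110<145',near((457,0),38)&(C[...,2]>115)&(C[...,2]<145)); pr('nozzle',near((457,0),38)&(C[...,2]>150))
m=near((457,0),45)&(((S>60)&(H<25))|(V>150)|(C[...,2]>90)); rect(f,m,.10,'bottle')
```

```text
riser z 64.75154647822245 22.5737941021876 felt 67.97435713449052
eraser px [281. 250.] ctr 639.0 95.9 size 25.5 51.3 long dir deg 119.3
[74.2857 79.5348 80.9833]
knob 371 mean [483.2911 162.4015 128.9435] rect ((483.6585388183594, 163.93296813964844), (25.02263069152832, 26.529380798339844), 6.418637275695801) long 96.418594
foot 462 mean [479.1429 154.8244  87.7323] rect ((484.0509033203125, 164.28770446777344), (49.941471099853516, 31.556921005249023), 66.63945007324219) long 66.63942
foot88 px [333. 152.] ctr 483.6 164.1 size 32.1 55.6 long dir deg 66.7
bottle>100 11485 mean [484.5238   3.5648 388.9548] rect ((466.3389587402344, 7.159055709838867), (51.86455535888672, 60.1036491394043), 79.87286376953125) long 169.87286
b>110<145 379 mean [449.1175   7.9831 130.0384] rect ((451.17572021484375, 3.8386497497558594), (39.10074996948242, 29.74465560913086), 88.46124267578125) long 88.46123
nozzle 11039 mean [485.957    3.3689 399.3859] rect ((472.6553039550781, 8.672494888305664), (46.01826095581055, 54.3433723449707), 66.09223937988281) long 156.09224
bottle px [101. 329.] ctr 754.7 -236.3 size 295.2 386.8 long dir deg 93.4
bottle px [215. 128.] ctr 452.3 2.5 size 31.2 43.9 long dir deg 90.0
```

```bash
cat > go.py <<'E'
import sys
from h import *
x,y,z,yaw=map(float,sys.argv[1:5]); o=arm.get_obs()
M=R.from_quat(o['eef_rot']).as_matrix()
c,s=np.cos(np.radians(yaw)),np.sin(np.radians(yaw))
G=np.array([[c,0,-s],[s,0,c],[0,-1,0]])
d=M.T@(np.array([x,y,z])/1000-o['eef_pos']); r=R.from_matrix(M.T@G).as_rotvec()/(np.pi/2)
print('t',o['t'],'tcp',(o['eef_pos']*1000).round(1),'yaw',np.degrees(np.arctan2(M[1,0],M[0,0])).round(1),'shift',d.round(4),'turn',r.round(4),'rows',np.ceil(max(np.linalg.norm(d)/.0625,np.linalg.norm(r)*90/10.7)), 'w',o['gripper_width'].round(4),'F',o['contact_force'].round(1))
E
python3 go.py 484 164 220 66.6
```

```text
Traceback (most recent call last):
  File "go.py", line 8, in <module>
    print('t',o['t'],'tcp',(o['eef_pos']*1000).round(1),'yaw',np.degrees(np.arctan2(M[1,0],M[0,0])).round(1),'shift',d.round(4),'turn',r.round(4),'rows',np.ceil(max(np.linalg.norm(d)/.0625,np.linalg.norm(r)*90/10.7)), 'w',o['gripper_width'].round(4),'F',o['contact_force'].round(1))
                                                                                                                                                                                                                              ^^^^^^^^^^^^^^^^^^^^^^^^
AttributeError: 'float' object has no attribute 'round'
```

```bash
sed -i "s/o\['gripper_width'\].round(4)/round(o['gripper_width'],4)/" go.py; python3 go.py 484 164 220 66.6
```

```text
t 1.825 tcp [499.2  51.7 349.9] yaw 90.2 shift [0.1124 0.13   0.0147] turn [-0.0004  0.2623  0.    ] rows 3.0 w 0.0853 F [-0.7 -0.1 -0.4]
```

play_rows(
  targets="0.112 0.06 0.015 0 0.262 0 0.4;0.112 0.13 0.015 0 0.262 0 0.4;0.112 0.13 0.015 0 0.262 0 0.4;0.112 0.13 0.015 0 0.262 0 0.4;0.112 0.13 0.015 0 0.262 0 0.4;0.112 0.13 0.015 0 0.262 0 0.4",
)

```text
t: 2.58
eef_pos: [0.4861, 0.1622, 0.2232]
eef_rot: [0.592, 0.389, -0.386, -0.591]
contact_force: [-0.1, 0.0, 0.3]
gripper_width: 0.0599
```

```bash
python3 - <<'E'
from meas import *
p,d,i=snap('wrist','w2'); f=load('w2'); C=cloud(f)*1000; hsv=masks(f); H,S,V=[hsv[...,i] for i in range(3)]
m=(f['d']>0)&(np.hypot(C[...,0]-484,C[...,1]-164)<42)&(S>60)&(C[...,2]>75)
for a,b in((80,95),(110,140)):
    q=C[m&(C[...,2]>a)&(C[...,2]<b)]; print(len(q),cv2.minAreaRect(q[:,:2].astype(np.float32)),q.mean(0),q[:,2].max())
E
python3 go.py 484 164 118 66.6
```

```text
1101 ((483.4244689941406, 165.68478393554688), (49.59254837036133, 31.62314796447754), 66.50047302246094) [479.4097 167.102   87.2404] 94.71305816061559
801 ((483.026611328125, 166.20025634765625), (26.063644409179688, 25.048995971679688), 65.51599884033203) [481.6039 166.4897 128.9876] 133.911337392196
t 2.625 tcp [486.  162.1 223. ] yaw 66.5 shift [0.0007 0.105  0.003 ] turn [ 0.0024 -0.0014  0.0016] rows 2.0 w 0.06 F [0.7 1.1 0.6]
```

View pics/w2.png

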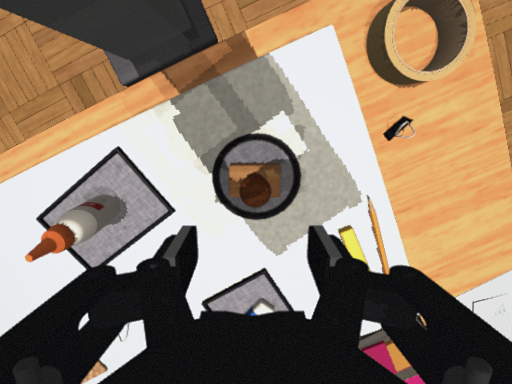

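play_rows(
  targets="0.002 0.04 0.0035 0 0 0 0.4;0.002 0.07 0.0035 0 0 0 0.4;0.002 0.09 0.0035 0 0 0 0.4;0.002 0.105 0.0035 0 0 0 0.4;0.002 0.105 0.0035 0 0 0 0.4;0.002 0.105 0.0035 0 0 0 0.4;0.002 0.105 0.0035 0 0 0 -1;0.002 0.105 0.0035 0 0 0 -1;0.002 0.105 0.0035 0 0 0 -1;0.002 0.105 0.0035 0 0 0 -1;0.002 0.105 0.0035 0 0 0 -1;0.002 0.105 0.0035 0 0 0 -1",
  squeeze=35,
)

```text
t: 4.12
eef_pos: [0.4829, 0.1658, 0.1162]
eef_rot: [0.591, 0.388, -0.387, -0.591]
contact_force: [0.7, 0.4, 4.4]
gripper_width: 0.0236
```

```bash
python3 go.py 608 -167.5 220 98.8
python3 - <<'E'
from h import *
snap('side','s3');p=cv2.imread('pics/s3.png');cv2.imwrite('pics/s3c.png',cv2.resize(p[120:300,140:360],None,fx=3,fy=3))
E
```

```text
t 4.125 tcp [482.9 165.8 116.2] yaw 66.5 shift [-0.2557 -0.1037 -0.2478] turn [ 0.0009 -0.3588  0.0004] rows 6.0 w 0.0236 F [0.7 0.4 4.4]
```

View pics/s3c.png

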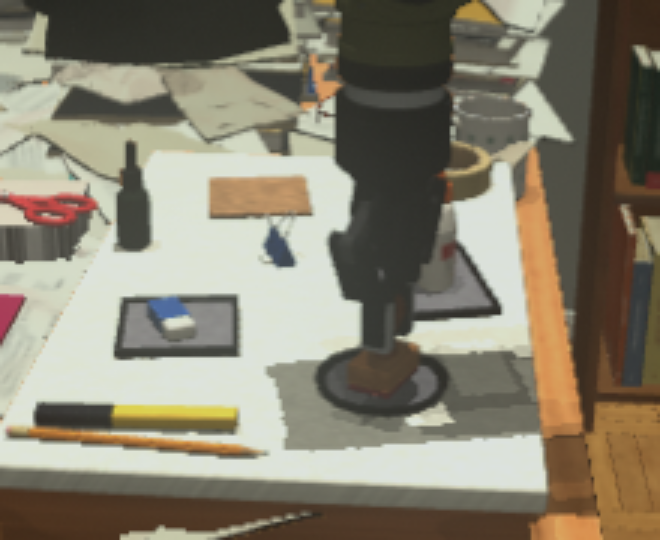

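The gripper is on the knob, in the round tray. The width reads 23.6 mm, where I expected about 27 mm. I'll lift a little and check that the hold is secure.

play_rows(
  targets="0 -0.02 0 0 0 0 -1;0 -0.04 0 0 0 0 -1;0 -0.06 0 0 0 0 -1;0 -0.08 0 0 0 0 -1;0 -0.105 0 0 0 0 -1;0 -0.105 0 0 0 0 -1;0 -0.105 0 0 0 0 -1",
)

```text
t: 5.05
eef_pos: [0.4817, 0.1655, 0.2192]
eef_rot: [-0.591, -0.387, 0.388, 0.592]
contact_force: [-0.4, 0.1, -1.1]
gripper_width: 0.0236
```

```bash
python3 go.py 608 -167.5 220 98.8
python3 - <<'E'
from h import *
snap('side','s4');p=cv2.imread('pics/s4.png');a=cv2.resize(p[90:300,180:360],None,fx=2.5,fy=2.5)
snap('wrist','w4');q=cv2.imread('pics/w4.png')[130:330,150:360]; b=cv2.resize(q,None,fx=1.5,fy=1.5)
h=np.zeros((525,800,3),np.uint8);h[:,:450]=a;h[:300,460:775]=b;cv2.imwrite('pics/c4.png',h)
E
```

```text
t 5.05 tcp [481.7 165.5 219.2] yaw 66.5 shift [-0.255  -0.0009 -0.2486] turn [-0.001  -0.3588 -0.0004] rows 6.0 w 0.0236 F [-0.4  0.1 -1.1]
```

View pics/c4.png

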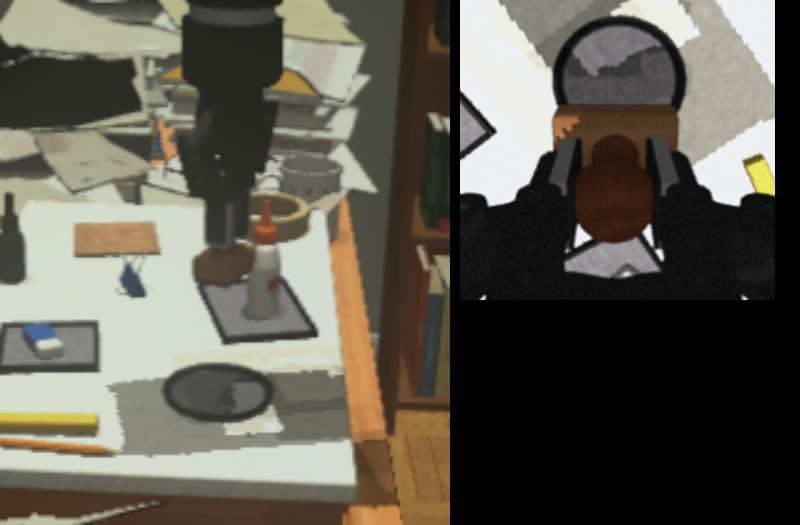

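Run:
```python
from meas import *
o=arm.get_obs(); M=R.from_quat(o['eef_rot']).as_matrix()
for n in('w4','s4'):
    f=load(n);C=cloud(f);hsv=masks(f)
    q=(C-o['eef_pos'])@M*1000  # tool coords
    m=(f['d']>0)&(np.abs(q[...,0])<35)&(np.abs(q[...,2])<35)&(q[...,1]>22)&(q[...,1]<70)
    Q=q[m]; print(n,len(Q),Q.min(0),Q.max(0))
    for lo in range(22,62,4):
        s=Q[(Q[:,1]>=lo)&(Q[:,1]<lo+4)]
        if len(s)>5: print(lo,len(s),'x',np.percentile(s[:,0],[2,50,98]).round(1),'z',np.percentile(s[:,2],[2,50,98]).round(1))
    if n=='w4':
        t=Q[(Q[:,1]>22)&(Q[:,1]<42)&(Q[:,2]<-5+20)]
        A=np.c_[t[:,0],t[:,2],np.ones(len(t))]
        s=Q[(np.abs(Q[:,1]-29)<5)]; A=np.c_[s[:,0],s[:,2],np.ones(len(s))]; print('top plane slopes x,z',np.linalg.lstsq(A,s[:,1],rcond=None)[0])
```

```text
w4 2331 [-24.7121  22.0055  -7.7633] [25.3225 48.7857 15.2588]
22 146 x [-8.8  0.2  9.2] z [-1.4  6.1  8. ]
26 1515 x [-23.5   0.5  24.1] z [-4.6  9.2 14.5]
30 231 x [-24.4  -1.9  22.8] z [ 4.7 14.6 15. ]
34 183 x [-23.2  -0.1  23.7] z [14.  14.7 15. ]
38 139 x [-23.2  -0.1  23.6] z [14.2 14.7 15. ]
42 47 x [-22.1  -0.   23.3] z [14.2 14.5 14.6]
46 70 x [-22.4   0.9  22.9] z [13.2 13.7 14. ]
top plane slopes x,z [-0.0138  0.1229 27.7002]
s4 338 [-24.3045  22.1268 -18.8873] [29.5746 47.307  13.6902]
22 25 x [-2.   8.8 19.9] z [-10.7   0.9   9.2]
26 123 x [-21.8  13.7  26.8] z [-16.9   2.6  13. ]
30 52 x [-19.2  24.3  28.2] z [-14.5   8.1  13.2]
34 47 x [-21.4  24.8  28.9] z [-17.9   6.5  13.3]
38 46 x [-20.2  24.   26.9] z [-17.9   5.7  13.1]
42 38 x [-15.4  24.1  26.9] z [-15.2   7.6  12.3]
46 7 x [-16.6  19.8  24. ] z [-17.9  10.4  11.4]
```

play_rows(
  targets="-0.025 -0.01 -0.025 0 -0.035 0 -1;-0.055 -0.01 -0.055 0 -0.07 0 -1;-0.09 -0.01 -0.09 0 -0.12 0 -1;-0.125 -0.01 -0.125 0 -0.17 0 -1;-0.16 -0.01 -0.16 0 -0.22 0 -1;-0.195 -0.01 -0.195 0 -0.27 0 -1;-0.23 -0.01 -0.225 0 -0.32 0 -1;-0.255 -0.01 -0.25 0 -0.359 0 -1;-0.255 0 -0.25 0 -0.359 0 -1;-0.255 0 -0.25 0 -0.359 0 -1;-0.255 0 -0.25 0 -0.359 0 -1;-0.255 0 -0.25 0 -0.359 0 -1",
)

```text
t: 6.65
eef_pos: [0.6098, -0.167, 0.2206]
eef_rot: [0.46, 0.537, -0.537, -0.46]
contact_force: [-0.2, -0.8, -0.7]
gripper_width: 0.0237
```

```bash
python3 go.py 608 -167.5 119 98.8
python3 - <<'E'
from meas import *
snap('wrist','w5'); f=load('w5');hsv=masks(f);H,S,V=[hsv[...,i] for i in range(3)]
snap('scene','sc5'); g=load('sc5')
cv2.imwrite('pics/sc5c.png',cv2.resize(g['p'][100:250,220:370],None,fx=3,fy=3))
E
```

```text
t 6.65 tcp [ 609.8 -167.   220.6] yaw 98.9 shift [-0.0002  0.1016  0.0019] turn [ 0.0002  0.0009 -0.0001] rows 2.0 w 0.0237 F [-0.2 -0.8 -0.7]
```

View pics/w5.png

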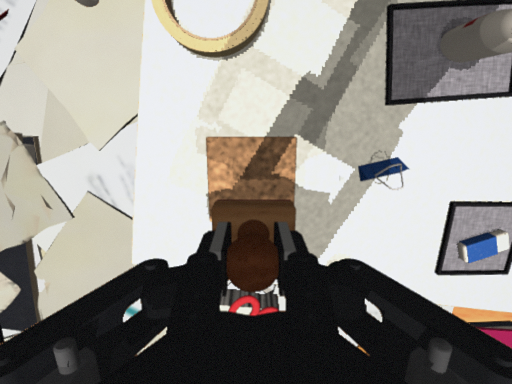

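View pics/sc5c.png

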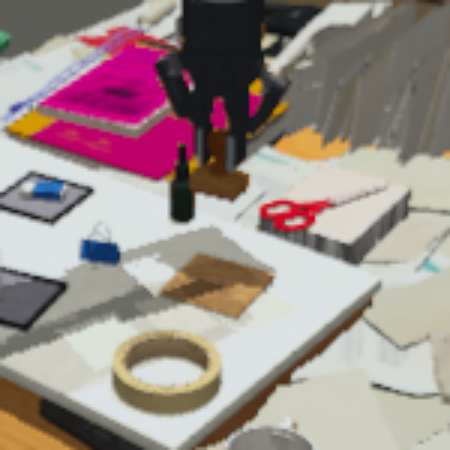

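The stamp hangs upright over the pad, with the foot square to the cork in the wrist view (cork 207–297 px). I'll lower it now.

play_rows(
  targets="0 0.04 0.0025 0 0 0 -1;0 0.075 0.0025 0 0 0 -1;0 0.09 0.0025 0 0 0 -1;0 0.095 0.0025 0 0 0 -1;0 0.099 0.0025 0 0 0 -1;0 0.101 0.0025 0 0 0 -1;0 0.102 0.0025 0 0 0 -1;0 0.102 0.0025 0 0 0 -1;0 0.102 0.0025 0 0 0 -1",
)

```text
t: 7.88
eef_pos: [0.6075, -0.1684, 0.1186]
eef_rot: [0.46, 0.537, -0.537, -0.46]
contact_force: [0.1, 0.7, -1.0]
gripper_width: 0.0238
```

play_rows(
  targets="0 0.001 0 0 0 0 -1;0 0.0015 0 0 0 0 -1;0 0.0015 0 0 0 0 -0.3;0 0.0015 0 0 0 0 0.1;0 0.0015 0 0 0 0 0.4;0 0.0015 0 0 0 0 0.4;0 0.0015 0 0 0 0 0.4;0 -0.02 0 0 0 0 0.4;0 -0.05 0 0 0 0 0.4;0 -0.1 0 0 0 0 0.4;0 -0.13 0 0 0 0 0.4;0 -0.15 0 0 0 0 0.4;0 -0.15 0 0 0 0 0.4;0 -0.15 0 0 0 0 0.4",
)

```text
t: 9.62
eef_pos: [0.6067, -0.1681, 0.2667]
eef_rot: [-0.459, -0.537, 0.537, 0.461]
contact_force: [-1.1, 0.1, -0.1]
gripper_width: 0.06
```

```bash
python3 go.py 451 4 260 178.5;python3 go.py 451 4 260 -1.5
python3 - <<'E'
from meas import *
p,d,i=snap('wrist','w6'); f=load('w6'); C=cloud(f)*1000; hsv=masks(f); H,S,V=[hsv[...,i] for i in range(3)]
m=(f['d']>0)&(np.hypot(C[...,0]-608,C[...,1]+167)<42)
for a,b in((84,97),(110,150)):
    q=C[m&(C[...,2]>a)&(C[...,2]<b)]; print(len(q),cv2.minAreaRect(q[:,:2].astype(np.float32)),np.percentile(q[:,2],[5,50,100]))
print(arm.get_obs()['joint_pos'])
E
```

```text
t 9.625 tcp [ 606.7 -168.1  266.7] yaw 98.8 shift [0.1939 0.0072 0.1275] turn [-6.000e-04 -8.854e-01  1.600e-03] rows 8.0 w 0.06 F [-1.1  0.1 -0.1]
t 9.625 tcp [ 606.7 -168.1  266.7] yaw 98.8 shift [0.1939 0.0072 0.1275] turn [-1.7000e-03  1.1146e+00 -6.0000e-04] rows 10.0 w 0.06 F [-1.1  0.1 -0.1]
822 ((608.2387084960938, -167.16363525390625), (31.936288833618164, 49.25879669189453), 8.286666870117188) [87.4467 89.2105 96.7673]
578 ((607.5625610351562, -167.39910888671875), (26.23151397705078, 25.353185653686523), 56.664306640625) [124.4608 131.5996 135.648 ]
[-0.3555  0.0718  1.6795 -0.      1.3938 -2.0801]
```

View pics/w6.png

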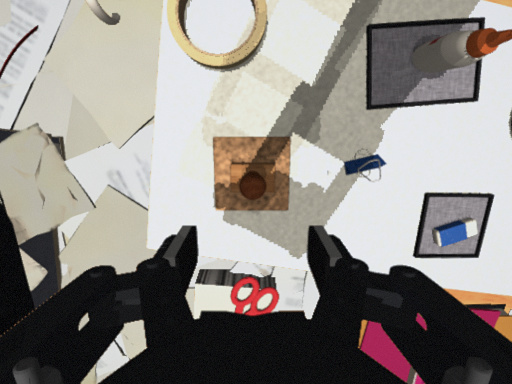

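The stamp is standing at (608,-167), within 1 mm of the cork centre. The bottle is next.

play_rows(
  targets="0.194 0.005 0.1275 0 0.9 0 0.4;0.194 0.005 0.1275 0 0.9 0 0.4;0.194 0.005 0.1275 0 0.9 0 0.4;0.194 0.005 0.1275 0 0.9 0 0.4;0.194 0.005 0.1275 0 0.9 0 0.4;0.194 0.005 0.1275 0 0.9 0 0.4;0.194 0.005 0.1275 0 0.9 0 0.4;0.194 0.005 0.1275 0 0.9 0 0.4;0.194 0.005 0.1275 0 0.9 0 0.4;0.194 0.005 0.1275 0 0.9 0 0.4",
)

```text
t: 10.92
eef_pos: [0.4513, 0.0039, 0.2624]
eef_rot: [-0.698, -0.109, 0.111, 0.699]
contact_force: [-0.1, -0.4, -0.5]
gripper_width: 0.0601
```

```bash
python3 go.py 451 4 260 -1.5
```

```text
t 10.925 tcp [451.3   3.9 262.4] yaw 17.9 shift [-0.0002  0.0024  0.0002] turn [-0.0003  0.2155 -0.001 ] rows 2.0 w 0.0601 F [-0.1 -0.4 -0.5]
```

play_rows(
  targets="0 0 0 0 0.2155 0 0.4;0 0 0 0 0.2155 0 0.4;0 0 0 0 0.2155 0 0.4;0 0 0 0 0.2155 0 0.4;0 0 0 0 0.2155 0 0.4",
)

```text
t: 11.55
eef_pos: [0.4516, 0.0039, 0.2632]
eef_rot: [-0.707, 0.009, -0.009, 0.707]
contact_force: [0.3, 0.1, 0.8]
gripper_width: 0.0597
```

```bash
python3 go.py 451 4 128 -1.5
python3 - <<'E'
from meas import *
p,d,i=snap('wrist','w7'); f=load('w7'); C=cloud(f)*1000
m=(f['d']>0)&(np.hypot(C[...,0]-454,C[...,1]-4)<38)
for a,b in((75,100),(100,125),(125,140),(75,140),(150,180)):
    q=C[m&(C[...,2]>a)&(C[...,2]<b)]; r=cv2.minAreaRect(q[:,:2].astype(np.float32)); print(a,b,len(q),r,q[:,:2].min(0),q[:,:2].max(0))
E
```

```text
t 11.55 tcp [451.6   3.9 263.2] yaw -1.5 shift [-6.000e-04  1.352e-01  1.000e-04] turn [-0.     -0.     -0.0001] rows 3.0 w 0.0597 F [0.3 0.1 0.8]
75 100 70 ((452.1122741699219, 18.958749771118164), (10.22938060760498, 26.51535415649414), 83.40228271484375) [438.3547  12.3547] [464.6945  24.1752]
100 125 223 ((450.8908386230469, 7.624281883239746), (30.093299865722656, 33.13239288330078), 1.1497740745544434) [435.8382  -9.1722] [465.9821  24.1944]
125 140 329 ((450.9519348144531, 5.43630313873291), (27.303632736206055, 33.705223083496094), 0.9894330501556396) [437.342  -11.4913] [464.6124  22.3009]
75 140 622 ((450.91162109375, 6.386844635009766), (30.094545364379883, 35.60741424560547), 0.9894331693649292) [435.8382 -11.4913] [465.9821  24.1944]
150 180 343 ((451.11029052734375, 4.941991806030273), (17.400928497314453, 17.788616180419922), 87.87088775634766) [442.0857  -3.9199] [459.9381  13.7069]
```

View pics/w7.png

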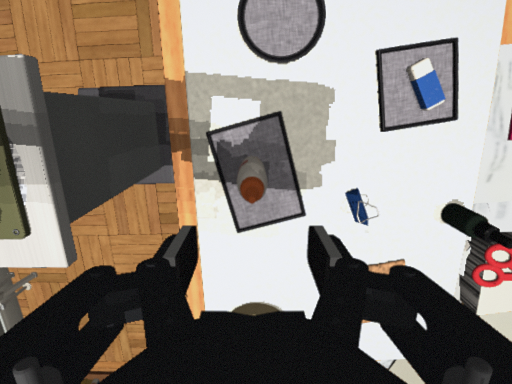

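Bottle body centre is at (451,4.5), long axis near 91°, between the open fingers. I'll descend and grip.

play_rows(
  targets="-0.0005 0.04 0.0005 0 -0.02 0 0.4;-0.0005 0.08 0.0005 0 -0.02 0 0.4;-0.0005 0.11 0.0005 0 -0.02 0 0.4;-0.0005 0.125 0.0005 0 -0.02 0 0.4;-0.0005 0.134 0.0005 0 -0.02 0 0.4;-0.0005 0.134 0.0005 0 -0.02 0 0.4;-0.0005 0.134 0.0005 0 -0.02 0 0.4;-0.0005 0.134 0.0005 0 -0.02 0 -1;-0.0005 0.134 0.0005 0 -0.02 0 -1;-0.0005 0.134 0.0005 0 -0.02 0 -1;-0.0005 0.134 0.0005 0 -0.02 0 -1;-0.0005 0.134 0.0005 0 -0.02 0 -1;-0.0005 0.134 0.0005 0 -0.02 0 -1",
  squeeze=35,
)

```text
t: 13.22
eef_pos: [0.4517, 0.0043, 0.1302]
eef_rot: [0.707, 0.002, -0.001, -0.707]
contact_force: [-0.7, -0.5, 5.3]
gripper_width: 0.0283
```

play_rows(
  targets="0 -0.01 0 0 0 0 -1;0 -0.025 0 0 0 0 -1;0 -0.045 0 0 0 0 -1;0 -0.06 0 0 0 0 -1;0 -0.07 0 0 0 0 -1;0 -0.07 0 0 0 0 -1;0 -0.07 0 0 0 0 -1",
)

```text
t: 14.1
eef_pos: [0.4507, 0.0044, 0.1986]
eef_rot: [-0.707, -0.001, 0.002, 0.707]
contact_force: [-0.8, 0.4, -1.9]
gripper_width: 0.0285
```

```bash
python3 go.py 485 166 200 0
python3 - <<'E'
from h import *
snap('side','s8');p=cv2.imread('pics/s8.png');a=cv2.resize(p[90:300,180:360],None,fx=2.5,fy=2.5)
snap('wrist','w8');q=cv2.imread('pics/w8.png')[100:330,120:390]
h=np.zeros((525,800,3),np.uint8);h[:,:450]=a;h[:230,460:730]=q
snap('scene','sc8');q=cv2.imread('pics/sc8.png')[100:240,140:300];h[240:520,460:780]=cv2.resize(q,None,fx=2,fy=2)
cv2.imwrite('pics/c8.png',h)
# bottle in tool frame from side/wrist depth
o=arm.get_obs();M=R.from_quat(o['eef_rot']).as_matrix();np.set_printoptions(precision=1,suppress=True)
for n in('s8','sc8','w8'):
    f=load(n);q=(cloud(f)-o['eef_pos'])@M*1000
    m=(f['d']>0)&(abs(q[...,0])<40)&(abs(q[...,2])<40)&(q[...,1]>22)&(q[...,1]<66);Q=q[m];print(n,len(Q),Q[:,1].max() if len(Q) else '')
    for lo in range(22,66,6):
        s=Q[(Q[:,1]>=lo)&(Q[:,1]<lo+6)]
        if len(s)>5: print(lo,len(s),'x',np.percentile(s[:,0],[2,50,98]),'z',np.percentile(s[:,2],[2,50,98]))
E
```

```text
t 14.1 tcp [450.7   4.4 198.6] yaw 0.2 shift [ 0.0349 -0.0014  0.1615] turn [-0.0001  0.0024 -0.0008] rows 3.0 w 0.0285 F [-0.8  0.4 -1.9]
s8 207 61.23731667289152
22 31 x [-12.    1.3  14.8] z [ 8.4 15.  21.8]
28 32 x [-12.4   1.2  14.7] z [ 5.4 16.3 20.7]
34 34 x [-12.7   0.9  14.5] z [ 5.7 15.6 21.1]
40 32 x [-12.8   1.8  14.3] z [ 5.6 16.1 20. ]
46 29 x [-13.1   0.6  15.2] z [ 0.9 16.6 21.8]
52 34 x [-13.3   1.5  16.3] z [-0.4 15.  20.4]
58 15 x [-10.5   2.4  13.1] z [ 6.1 15.6 19.7]
sc8 145 61.762389563053695
22 17 x [-17.2 -11.2   0.7] z [-22.6 -12.    1. ]
28 26 x [-19.2 -13.2   0.7] z [-21.3 -13.7   7.6]
34 18 x [-17.8 -13.8  -1.5] z [-21.6 -14.    8.5]
40 23 x [-17.5 -13.4   0.5] z [-21.  -11.4   7.7]
46 23 x [-18.4 -13.6   6.8] z [-20.9  -9.   13.3]
52 21 x [-17.6 -10.2   5.8] z [-20.6 -14.8   5.8]
58 17 x [-17.9 -13.4   0.2] z [-22.1 -11.7   8.2]
w8 642 61.96586898812598
22 130 x [-13.9  -0.3  12.6] z [ 8.5 17.8 19.6]
28 128 x [-13.9  -1.2  11.9] z [ 9.1 18.  19.6]
34 102 x [-14.1  -1.5  11.5] z [ 7.9 17.7 19.5]
40 97 x [-13.9  -0.6  11.9] z [ 9.3 17.9 19.3]
46 84 x [-13.8  -0.6  12.1] z [ 8.3 17.8 19.4]
52 71 x [-12.6   0.   11.2] z [10.3 17.6 19.1]
58 30 x [-12.8   0.4  12.3] z [ 6.9 16.8 18.9]
```

View pics/c8.png

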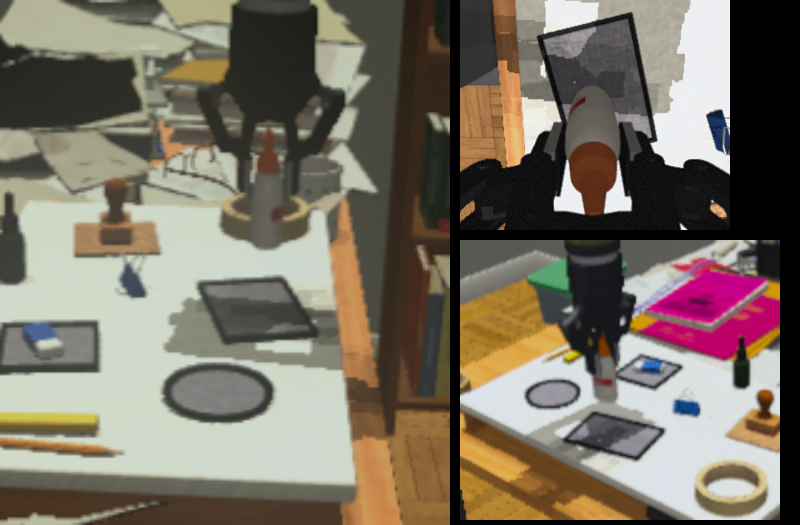

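The bottle hangs upright in the side view at (265,190 in crop), with its underside 62 mm below the TCP. I'll check the round tray centre from existing pictures before moving.

Run:
```python
from meas import *
for n,c,z in (('s8',(485,166.5),.072),('sc8',(485,166.5),.072),('w7',(485,166.5),.072),('w8',(457,.5),.072),('w6',(457,.5),.072),('w7',(634,96),.072),('w6',(634,96),.072),('w2',(485,166.5),.072)):
    f=load(n);hsv=masks(f);h,w=f['d'].shape
    u,v=np.meshgrid(np.arange(w),np.arange(h)); P=onplane(f,np.c_[u.ravel(),v.ravel()],z).reshape(h,w,3)*1000
    box=np.hypot(P[...,0]-c[0],P[...,1]-c[1])<80
    C=cloud(f)[...,2]*1000
    m=(hsv[...,2]<60)&box&(C<85)
    m=cv2.morphologyEx(m.astype(np.uint8),cv2.MORPH_CLOSE,np.ones((3,3)))
    rect(f,m,z,n)
```

```text
w7 px [281.  34.] ctr 484.6 151.9 size 58.1 88.0 long dir deg 178.8
w8 px [261. 167.] ctr 456.9 0.6 size 86.4 125.9 long dir deg 103.9
w6 px [419.  64.] ctr 457.8 -2.5 size 86.5 128.1 long dir deg 104.1
w7 px [417.  84.] ctr 634.0 96.0 size 85.6 88.3 long dir deg 8.0
w6 px [452. 224.] ctr 634.6 92.8 size 86.0 88.7 long dir deg 98.1
w2 px [256. 176.] ctr 484.5 167.0 size 87.9 88.5 long dir deg 20.6
```

play_rows(
  targets="0.004 0 0.018 0 0 0 -1;0.009 0 0.045 0 0 0 -1;0.015 0 0.075 0 0 0 -1;0.021 0 0.105 0 0 0 -1;0.027 0 0.135 0 0 0 -1;0.032 0 0.155 0 0 0 -1;0.034 0 0.1625 0 0 0 -1;0.034 0 0.1625 0 0 0 -1;0.034 0 0.1625 0 0 0 -1;0.034 0.02 0.1625 0 0 0 -1;0.034 0.045 0.1625 0 0 0 -1;0.034 0.06 0.1625 0 0 0 -1;0.034 0.065 0.1625 0 0 0 -1;0.034 0.065 0.1625 0 0 0 -1;0.034 0.065 0.1625 0 0 0 -1",
)

```text
t: 16.12
eef_pos: [0.4852, 0.1672, 0.1353]
eef_rot: [-0.707, -0.002, 0.001, 0.707]
contact_force: [0.9, -0.3, -1.2]
gripper_width: 0.0285
```

```bash
python3 go.py 484.6 166.8 130 0
python3 - <<'E'
from meas import *
o=arm.get_obs();snap('wrist','w9');f=load('w9');C=cloud(f)*1000
m=(f['d']>0)&(np.hypot(C[...,0]-485,C[...,1]-167)<42)&(C[...,2]>72)&(C[...,2]<110)
Q=C[m];print(len(Q),Q.min(0),Q.max(0))
cv2.imwrite('pics/w9c.png',f['p'])
E
```

```text
t 16.125 tcp [485.2 167.2 135.3] yaw 0.2 shift [-0.0006  0.0053 -0.0004] turn [-0.0002  0.0025  0.0012] rows 1.0 w 0.0285 F [ 0.9 -0.3 -1.2]
577 [443.192  159.2817  72.0216] [498.6847 200.0616 109.9715]
```

View pics/w9c.png

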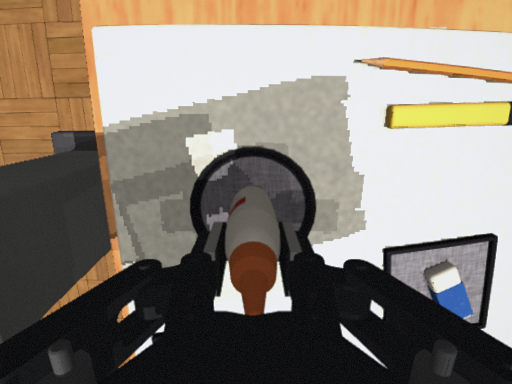

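The bottle is centred over the tray (rim 190–315 px, bottle about 252). I'll lower it and release.

play_rows(
  targets="-0.0005 0.003 0 0 0 0 -1;-0.0005 0.0045 0 0 0 0 -1;-0.0005 0.0055 0 0 0 0 -1;-0.0005 0.006 0 0 0 0 -1;-0.0005 0.006 0 0 0 0 -1;-0.0005 0.006 0 0 0 0 -0.25;-0.0005 0.006 0 0 0 0 0;-0.0005 0.006 0 0 0 0 0.3;-0.0005 0.006 0 0 0 0 0.3;-0.0005 0.006 0 0 0 0 0.3",
)

```text
t: 17.42
eef_pos: [0.484, 0.167, 0.1282]
eef_rot: [0.707, 0.001, -0.001, -0.707]
contact_force: [0.4, -0.8, -0.9]
gripper_width: 0.0556
```

play_rows(
  targets="0 -0.015 0 0 0 0 0.3;0 -0.04 0 0 0 0 0.3;0 -0.08 0 0 0 0 0.3;0 -0.12 0 0 0 0 0.3;0 -0.13 0 0 0 0 0.3;0 -0.13 0 0 0 0 0.3",
)

```text
t: 18.18
eef_pos: [0.4843, 0.1671, 0.2592]
eef_rot: [-0.707, -0.002, 0.001, 0.707]
contact_force: [-0.8, -0.5, -1.5]
gripper_width: 0.0557
```

```bash
python3 go.py 639 96 200 29.3;  python3 - <<'E'
from meas import *
snap('side','s10');p=cv2.imread('pics/s10.png');a=cv2.resize(p[90:300,180:360],None,fx=2.5,fy=2.5)
snap('wrist','w10');q=cv2.imread('pics/w10.png')[100:330,120:390]
h=np.zeros((525,800,3),np.uint8);h[:,:450]=a;h[:230,460:730]=q
cv2.imwrite('pics/c10.png',h)
f=load('w10');C=cloud(f)*1000
m=(f['d']>0)&(np.hypot(C[...,0]-485,C[...,1]-167)<38)
for a,b in((75,140),(150,180)):
    q=C[m&(C[...,2]>a)&(C[...,2]<b)];print(cv2.minAreaRect(q[:,:2].astype(np.float32)))
E
```

```text
t 18.175 tcp [484.3 167.1 259.2] yaw 0.2 shift [ 0.1543  0.0595 -0.0717] turn [ 0.     -0.3231  0.0012] rows 3.0 w 0.0557 F [-0.8 -0.5 -1.5]
((483.6394958496094, 169.05770874023438), (29.804767608642578, 35.826255798339844), 1.0403248071670532)
((483.4053955078125, 166.3936309814453), (18.434749603271484, 18.022401809692383), 18.590883255004883)
```

View pics/c10.png

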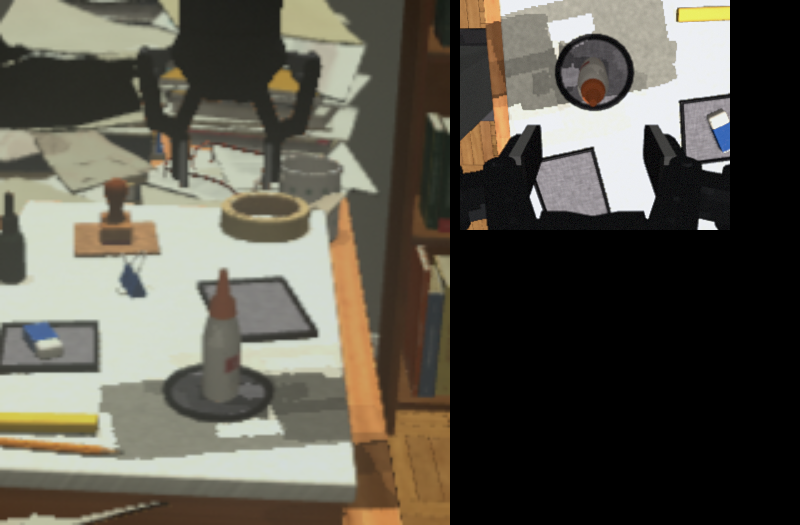

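The bottle stands in the round tray, within about 1 mm of the centre. Now the eraser.

play_rows(
  targets="0.154 0 -0.072 0 -0.323 0 -0.05;0.154 0 -0.072 0 -0.323 0 -0.05;0.154 0 -0.072 0 -0.323 0 -0.05;0.154 0.03 -0.072 0 -0.323 0 -0.05;0.154 0.06 -0.072 0 -0.323 0 -0.05;0.154 0.06 -0.072 0 -0.323 0 -0.05;0.154 0.06 -0.072 0 -0.323 0 -0.05",
)

```text
t: 19.15
eef_pos: [0.6382, 0.0957, 0.1983]
eef_rot: [-0.684, -0.179, 0.179, 0.684]
contact_force: [-1.1, -0.0, 1.0]
gripper_width: 0.0406
```

```bash
python3 go.py 639 96 89 29.3;  python3 - <<'E'
from meas import *
snap('wrist','w11');f=load('w11');C=cloud(f)*1000;hsv=masks(f);H,S,V=[hsv[...,i] for i in range(3)]
m=(f['d']>0)&(np.hypot(C[...,0]-639,C[...,1]-96)<34)&(C[...,2]>76.5)&(C[...,2]<90)
q=C[m];print(len(q),cv2.minAreaRect(q[:,:2].astype(np.float32)),np.median(q[:,2]))
k=(f['d']>0)&(np.hypot(C[...,0]-639,C[...,1]-96)<36)&(((S>120)&(H>100)&(H<125))|(V>180))&(C[...,2]<95)
rect(f,k,.080,'er'); rect(f,m,.080,'er2')
E
```

```text
t 19.15 tcp [638.2  95.7 198.3] yaw 29.3 shift [ 9.000e-04  1.093e-01 -1.000e-04] turn [-0.0001 -0.0001 -0.0003] rows 2.0 w 0.0406 F [-1.1 -0.   1. ]
1324 ((641.4920654296875, 97.55582427978516), (21.97184181213379, 51.51824951171875), 28.898860931396484) 79.70948489530394
er px [256. 195.] ctr 644.0 92.0 size 21.8 32.4 long dir deg 117.1
er2 px [257. 188.] ctr 641.2 98.1 size 21.9 50.7 long dir deg 118.9
```

View pics/w11.png

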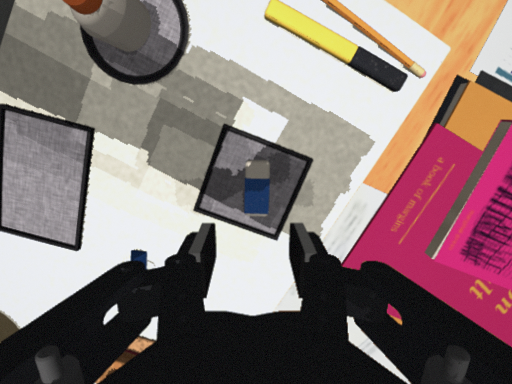

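Run:
```python
from meas import *
f=load('w11');C=cloud(f)
o=arm.get_obs();M=R.from_quat(o['eef_rot']).as_matrix()
q=(C-o['eef_pos'])@M*1000
m=(f['d']>0)&(abs(q[...,2])<14)&(abs(q[...,0])<50)&(abs(q[...,0])>10)&(q[...,1]<60)&(q[...,1]>-40)
Q=q[m];print('w=40',Q[:,1].max(),np.percentile(Q[:,1],[90,99]))
# w4: stamp held 23.6 at pose (481.7,165.5,219.2) yaw 66.5 ; w10 w=55.7
def tool(n,x,y,z,yaw):
    c,s=np.cos(np.radians(yaw)),np.sin(np.radians(yaw));G=np.array([[c,0,-s],[s,0,c],[0,-1,0]])
    f=load(n);q=(cloud(f)*1000-np.array([x,y,z]))@G
    hsv=masks(f)
    m=(f['d']>0)&(abs(q[...,2])<14)&(abs(q[...,0])<60)&(abs(q[...,0])>10)&(q[...,1]<25)&(q[...,1]>-40)&(hsv[...,1]<60)&(hsv[...,2]<90)
    Q=q[m];print(n,Q[:,1].max(),np.percentile(Q[:,1],[90,99]))
tool('w4',481.7,165.5,219.2,66.5);tool('w8',450.7,4.4,198.6,.2);tool('w10',484.3,167.1,259.2,.2);tool('w1',499.2,51.7,349.9,90.2);tool('w11',638.2,95.7,198.3,29.3)
```

```text
w=40 19.32333691831851 [ 0.0395 15.0241]
w4 17.736259102959735 [-5.1761 11.3244]
w8 24.499763366938367 [-1.1906 13.2004]
w10 17.205393164546194 [-2.8752 11.7406]
w1 6.6124225766251925 [-2.1667  4.7859]
w11 18.160706142807726 [-2.7244 12.0249]
```

play_rows(
  targets="0.003 0.04 0 0 0 0 -0.05;0.003 0.08 0 0 0 0 -0.05;0.003 0.1 0 0 0 0 -0.05;0.003 0.106 0 0 0 0 -0.05;0.003 0.109 0 0 0 0 -0.05;0.003 0.109 0 0 0 0 -0.05;0.003 0.109 0 0 0 0 -0.05;0.003 0.109 0 0 0 0 -0.3;0.003 0.109 0 0 0 0 -1;0.003 0.109 0 0 0 0 -1;0.003 0.109 0 0 0 0 -1;0.003 0.109 0 0 0 0 -1;0.003 0.109 0 0 0 0 -1",
  squeeze=30,
)

```text
t: 20.82
eef_pos: [0.6413, 0.0971, 0.09]
eef_rot: [0.684, 0.179, -0.178, -0.684]
contact_force: [-0.0, 0.1, 6.6]
gripper_width: 0.0208
```

play_rows(
  targets="0 -0.015 0 0 0 0 -1;0 -0.04 0 0 0 0 -1;0 -0.07 0 0 0 0 -1;0 -0.1 0 0 0 0 -1;0 -0.11 0 0 0 0 -1;0 -0.11 0 0 0 0 -1",
)

```text
t: 21.58
eef_pos: [0.641, 0.0971, 0.1996]
eef_rot: [0.684, 0.179, -0.179, -0.684]
contact_force: [0.4, 0.5, -1.4]
gripper_width: 0.0213
```

```bash
python3 go.py 457 0.5 200 13.8;  python3 - <<'E'
from meas import *
o=arm.get_obs();M=R.from_quat(o['eef_rot']).as_matrix()
snap('wrist','w12');f=load('w12');q=(cloud(f)-o['eef_pos'])@M*1000
cv2.imwrite('pics/w12c.png',f['p'][130:340,120:390])
hsv=masks(f)
blue=(hsv[...,1]>120)&(hsv[...,0]>100)&(hsv[...,0]<125)
m=(f['d']>0)&(abs(q[...,0])<14)&(abs(q[...,2])<45)&(q[...,1]>2)&(q[...,1]<40)
Q=q[m];print(len(Q),Q.min(0),Q.max(0))
for lo in range(-30,30,5):
    s=Q[(Q[:,2]>=lo)&(Q[:,2]<lo+5)]
    if len(s)>5: print(lo,len(s),'y',np.percentile(s[:,1],[5,50,95]),'x',np.percentile(s[:,0],[2,98]))
E
```

```text
t 21.575 tcp [641.   97.1 199.6] yaw 29.3 shift [-0.2077 -0.0005  0.0058] turn [1.000e-04 1.721e-01 4.000e-04] rows 4.0 w 0.0213 F [ 0.4  0.5 -1.4]
3969 [-13.9348   2.0105 -25.7853] [13.9553 20.1526 26.5504]
-30 15 y [11.1324 11.4557 12.2308] x [-8.8053  7.9356]
-25 262 y [ 9.2913 10.2426 11.2923] x [-11.156   10.1514]
-20 318 y [ 8.9862  9.9087 10.8249] x [-11.1468  10.2235]
-15 333 y [ 8.9721  9.9357 10.7639] x [-10.96    10.1233]
-10 363 y [ 4.7831  9.869  10.845 ] x [-10.9525  10.0968]
-5 358 y [ 6.3393  9.9239 10.8049] x [-10.9534  10.0878]
0 357 y [ 8.1462  9.8634 10.7548] x [-10.923   10.0471]
5 382 y [ 8.5777  9.9374 10.8069] x [-10.9642  10.0422]
10 529 y [ 4.2207 10.4435 12.6711] x [-13.4367  13.4898]
15 385 y [ 9.6778 10.6539 11.9275] x [-11.0153  10.1377]
20 416 y [ 9.7707 10.7492 12.3667] x [-10.9127  10.0354]
25 251 y [11.0331 13.9142 19.5177] x [-9.7031  8.8615]
```

View pics/w12c.png

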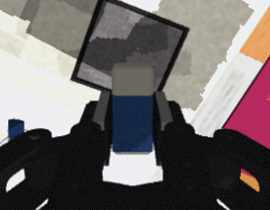

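play_rows(
  targets="-0.03 0 0.001 0 0.03 0 -1;-0.07 0 0.002 0 0.06 0 -1;-0.11 0 0.003 0 0.09 0 -1;-0.15 0 0.004 0 0.12 0 -1;-0.185 0 0.005 0 0.15 0 -1;-0.208 0 0.006 0 0.172 0 -1;-0.208 0 0.006 0 0.172 0 -1;-0.208 0 0.006 0 0.172 0 -1;-0.208 0.035 0.006 0 0.172 0 -1;-0.208 0.07 0.006 0 0.172 0 -1;-0.208 0.09 0.006 0 0.172 0 -1;-0.208 0.098 0.006 0 0.172 0 -1;-0.208 0.1 0.006 0 0.172 0 -1;-0.208 0.1 0.006 0 0.172 0 -1",
)

```text
t: 23.38
eef_pos: [0.4574, 0.0006, 0.1002]
eef_rot: [0.702, 0.086, -0.085, -0.702]
contact_force: [0.4, 0.3, -0.5]
gripper_width: 0.021
```

```bash
python3 go.py 457 0.4 90 13.8;  python3 - <<'E'
from meas import *
snap('wrist','w13')
E
```

```text
t 23.375 tcp [457.4   0.6 100.2] yaw 13.8 shift [-0.0004  0.0102 -0.0001] turn [0.0003 0.0003 0.0008] rows 1.0 w 0.021 F [ 0.4  0.3 -0.5]
```

View pics/w13.png

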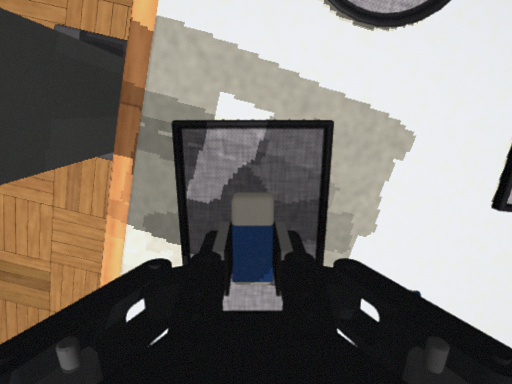

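It is aligned and centred in the oblong tray. I'll lower and release.

play_rows(
  targets="0 0.004 0 0 0 0 -1;0 0.007 0 0 0 0 -1;0 0.0095 0 0 0 0 -1;0 0.0105 0 0 0 0 -1;0 0.0105 0 0 0 0 -1;0 0.0105 0 0 0 0 -0.4;0 0.0105 0 0 0 0 -0.15;0 0.0105 0 0 0 0 -0.1;0 0.0105 0 0 0 0 -0.1;0 -0.01 0 0 0 0 -0.1;0 -0.05 0 0 0 0 -0.1;0 -0.1 0 0 0 0 0.2;0 -0.15 0 0 0 0 0.4;0 -0.16 0 0 0 0 0.4;0 -0.16 0 0 0 0 0.4",
)

```text
t: 25.3
eef_pos: [0.4567, 0.0005, 0.2595]
eef_rot: [0.702, 0.085, -0.085, -0.702]
contact_force: [-0.8, -0.1, -0.1]
gripper_width: 0.0599
```

```bash
python3 go.py 607.8 -167.3 260 98.3;  python3 - <<'E'
from meas import *
snap('wrist','w14');f=load('w14');C=cloud(f)*1000
m=(f['d']>0)&(np.hypot(C[...,0]-457,C[...,1])<38)&(C[...,2]>76)&(C[...,2]<90)
rect(f,m,.080,'er');q=C[m];print(cv2.minAreaRect(q[:,:2].astype(np.float32)),np.percentile(q[:,2],[5,50,95]))
rect(f,(masks(f)[...,2]<60)&(np.hypot(C[...,0]-457,C[...,1])<85)&(C[...,2]<85),.072,'tray')
E
```

```text
t 25.3 tcp [456.7   0.5 259.5] yaw 13.8 shift [ 0.1067 -0.0003 -0.199 ] turn [ 6.000e-04 -9.388e-01  3.000e-04] rows 8.0 w 0.0599 F [-0.8 -0.1 -0.1]
er px [252. 173.] ctr 456.5 1.2 size 21.6 51.3 long dir deg 103.8
((456.7641906738281, 0.5434551239013672), (21.68421173095703, 52.011600494384766), 13.53952693939209) [77.9213 79.657  80.9305]
tray px [253. 169.] ctr 457.0 0.5 size 86.3 125.2 long dir deg 104.0
```

View pics/w14.png

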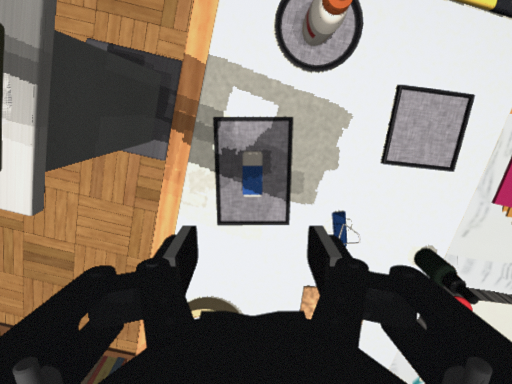

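The eraser sits within 1 mm and 0.5° of the oblong tray's centre and axis. The stamp is last; I'll grasp it at yaw 8.3°.

```bash
python3 go.py 607.8 -167.3 240 8.3
```

```text
t 25.35 tcp [456.    0.6 258. ] yaw 13.8 shift [ 0.1073  0.0177 -0.1993] turn [-0.0003  0.0612 -0.0011] rows 4.0 w 0.0599 F [ 0.3 -0.7 -0.1]
```

play_rows(
  targets="0.107 0.018 -0.199 0 0.061 0 0.4;0.107 0.018 -0.199 0 0.061 0 0.4;0.107 0.018 -0.199 0 0.061 0 0.4;0.107 0.018 -0.199 0 0.061 0 0.4;0.107 0.018 -0.199 0 0.061 0 0.4;0.107 0.018 -0.199 0 0.061 0 0.4;0.107 0.018 -0.199 0 0.061 0 0.4;0.107 0.018 -0.199 0 0.061 0 0.4",
)

```text
t: 26.35
eef_pos: [0.6076, -0.1663, 0.2417]
eef_rot: [0.705, 0.052, -0.051, -0.705]
contact_force: [-1.1, -0.2, -0.3]
gripper_width: 0.0594
```

```bash
python3 go.py 607.8 -167.3 120 8.3
python3 - <<'E'
from meas import *
p,d,i=snap('wrist','w15'); f=load('w15'); C=cloud(f)*1000
m=(f['d']>0)&(np.hypot(C[...,0]-608,C[...,1]+167)<42)
for a,b in((84,97),(110,150)):
    q=C[m&(C[...,2]>a)&(C[...,2]<b)]; print(len(q),cv2.minAreaRect(q[:,:2].astype(np.float32)),np.percentile(q[:,2],[5,50,100]))
E
```

```text
t 26.35 tcp [ 607.6 -166.3  241.7] yaw 8.4 shift [ 0.      0.1217 -0.001 ] turn [0.0001 0.0008 0.0003] rows 2.0 w 0.0594 F [-1.1 -0.2 -0.3]
782 ((609.4139404296875, -167.17076110839844), (31.484256744384766, 50.28542709350586), 7.84175968170166) [87.7587 89.2502 96.2012]
700 ((609.050537109375, -166.38381958007812), (25.915563583374023, 25.208528518676758), 39.82560348510742) [124.606  131.8208 136.6104]
```

View pics/w15.png

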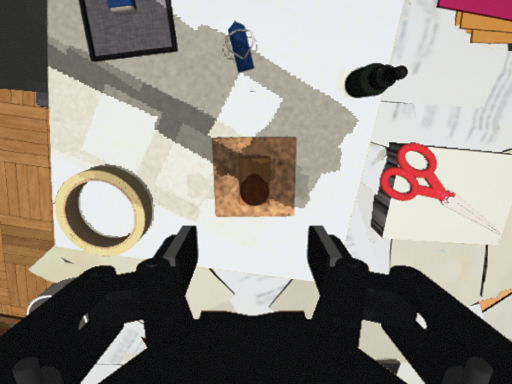

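play_rows(
  targets="0.001 0.04 -0.0005 0 0 0 0.4;0.001 0.08 -0.0005 0 0 0 0.4;0.001 0.105 -0.0005 0 0 0 0.4;0.001 0.115 -0.0005 0 0 0 0.4;0.001 0.122 -0.0005 0 0 0 0.4;0.001 0.122 -0.0005 0 0 0 0.4;0.001 0.122 -0.0005 0 0 0 0.4;0.001 0.122 -0.0005 0 0 0 -0.2;0.001 0.122 -0.0005 0 0 0 -1;0.001 0.122 -0.0005 0 0 0 -1;0.001 0.122 -0.0005 0 0 0 -1;0.001 0.122 -0.0005 0 0 0 -1;0.001 0.122 -0.0005 0 0 0 -1",
  squeeze=35,
)

```text
t: 28.02
eef_pos: [0.6094, -0.1676, 0.1199]
eef_rot: [0.705, 0.052, -0.051, -0.705]
contact_force: [0.7, 0.4, 4.8]
gripper_width: 0.024
```

play_rows(
  targets="0 -0.02 0 0 0 0 -1;0 -0.05 0 0 0 0 -1;0 -0.08 0 0 0 0 -1;0 -0.1 0 0 0 0 -1;0 -0.105 0 0 0 0 -1;0 -0.105 0 0 0 0 -1;0 -0.105 0 0 0 0 -1",
)

```text
t: 28.9
eef_pos: [0.6083, -0.1672, 0.2225]
eef_rot: [-0.705, -0.05, 0.052, 0.706]
contact_force: [-0.6, 0.8, -1.2]
gripper_width: 0.0239
```

```bash
python3 go.py 634 95.9 224 8;  python3 - <<'E'
from meas import *
o=arm.get_obs();M=R.from_quat(o['eef_rot']).as_matrix()
snap('wrist','w16');f=load('w16');q=(cloud(f)-o['eef_pos'])@M*1000
cv2.imwrite('pics/w16c.png',f['p'][130:340,120:390])
m=(f['d']>0)&(abs(q[...,0])<35)&(abs(q[...,2])<35)&(q[...,1]>22)&(q[...,1]<70)
Q=q[m];print(len(Q),Q.min(0),Q.max(0))
for lo in range(22,54,4):
    s=Q[(Q[:,1]>=lo)&(Q[:,1]<lo+4)]
    if len(s)>5: print(lo,len(s),'x',np.percentile(s[:,0],[2,50,98]),'z',np.percentile(s[:,2],[2,50,98]))
E
```

```text
t 28.9 tcp [ 608.3 -167.2  222.5] yaw 8.3 shift [ 0.0635 -0.0013  0.2566] turn [-0.0009  0.0036 -0.0016] rows 5.0 w 0.0239 F [-0.6  0.8 -1.2]
2350 [-16.2675  22.0039  -5.7854] [15.5635 45.5864 25.5319]
22 137 x [-8.8744  0.522   8.0399] z [0.9858 7.1217 9.173 ]
26 339 x [-14.2572  -1.1847  13.3175] z [-0.5137 11.1978 23.6676]
30 1632 x [-15.5368  -0.0322  14.9085] z [-2.0857 15.4064 25.0794]
34 91 x [-15.053   -0.6123  14.3539] z [24.5869 25.0846 25.3515]
38 84 x [-14.8194   0.593   13.9824] z [24.6322 25.1112 25.3996]
42 67 x [-14.6664  -1.2322  14.6958] z [24.5377 25.0015 25.417 ]
```

View pics/w16c.png

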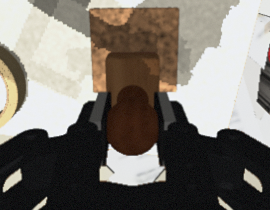

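The stamp is held upright. I'll carry it over the clip, keeping clear of the black bottle.

play_rows(
  targets="-0.003 0 0.02 0 0 0 -1;-0.006 0 0.05 0 0 0 -1;-0.008 0 0.085 0 0 0 -1;-0.006 0 0.12 0 0 0 -1;0.005 0 0.155 0 0 0 -1;0.025 0 0.19 0 0 0 -1;0.045 0 0.225 0 0 0 -1;0.06 0 0.25 0 0 0 -1;0.0635 0 0.2565 0 0.003 0 -1;0.0635 0 0.2565 0 0.003 0 -1;0.0635 0 0.2565 0 0.003 0 -1;0.0635 0.04 0.2565 0 0.003 0 -1;0.0635 0.075 0.2565 0 0.003 0 -1;0.0635 0.09 0.2565 0 0.003 0 -1;0.0635 0.095 0.2565 0 0.003 0 -1;0.0635 0.095 0.2565 0 0.003 0 -1;0.0635 0.095 0.2565 0 0.003 0 -1",
)

```text
t: 31.08
eef_pos: [0.6358, 0.0955, 0.1312]
eef_rot: [0.705, 0.051, -0.049, -0.705]
contact_force: [0.3, -0.3, -0.4]
gripper_width: 0.0232
```

```bash
python3 go.py 634 95.9 118 8;  python3 - <<'E'
from meas import *
snap('wrist','w17')
E
```

```text
t 31.075 tcp [635.8  95.5 131.2] yaw 8.0 shift [-0.0018  0.0132  0.0007] turn [0.0001 0.0005 0.0019] rows 1.0 w 0.0232 F [ 0.3 -0.3 -0.4]
```

View pics/w17.png

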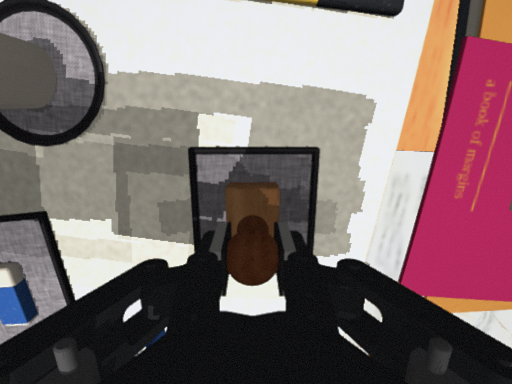

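play_rows(
  targets="-0.001 0.006 0.0005 0 0 0 -1;-0.001 0.01 0.0005 0 0 0 -1;-0.001 0.012 0.0005 0 0 0 -1;-0.001 0.013 0.0005 0 0 0 -1;-0.001 0.0135 0.0005 0 0 0 -1;-0.001 0.0135 0.0005 0 0 0 -1",
)

```text
t: 31.88
eef_pos: [0.6339, 0.0959, 0.118]
eef_rot: [0.705, 0.05, -0.05, -0.705]
contact_force: [-4.5, -0.9, 9.5]
gripper_width: 0.0237
```

play_rows(
  targets="0 -0.0005 0 0 0 0 -1;0 -0.0005 0 0 0 0 -0.4;0 -0.0005 0 0 0 0 0;0 -0.0005 0 0 0 0 0.4;0 -0.0005 0 0 0 0 0.4;0 -0.0005 0 0 0 0 0.4;0 -0.02 0 0 0 0 0.4;0 -0.06 0 0 0 0 0.4;0 -0.11 0 0 0 0 0.4;0 -0.16 0 0 0 0 0.4;0 -0.18 -0.05 0 0 0 0.4;0 -0.18 -0.09 0 0 0 0.4;0 -0.18 -0.09 0 0 0 0.4;0 -0.18 -0.09 0 0 0 0.4",
)

```text
t: 33.62
eef_pos: [0.6462, 0.007, 0.2966]
eef_rot: [-0.705, -0.05, 0.049, 0.706]
contact_force: [-0.5, 0.6, 0.1]
gripper_width: 0.06
```

Run:
```python
from meas import *
o=arm.get_obs();print(o['t'],o['eef_pos'],o['contact_force'])
snap('wrist','w18');f=load('w18');C=cloud(f)*1000;V=masks(f)[...,2]
def z(c,r,a,b,n):
    m=(f['d']>0)&(np.hypot(C[...,0]-c[0],C[...,1]-c[1])<r)&(C[...,2]>a)&(C[...,2]<b);q=C[m]
    if len(q)>5: print(n,len(q),cv2.minAreaRect(q[:,:2].astype(np.float32)),np.percentile(q[:,2],[5,50,100]))
z((634,96),40,82,95,'foot');z((634,96),40,105,150,'knob');z((484,167),38,75,140,'bottle');z((484,167),38,150,180,'nozzle');z((457,0),38,76,90,'eraser')
for n,c in(('sq',(634,96)),('rnd',(485,167))): rect(f,(V<60)&(np.hypot(C[...,0]-c[0],C[...,1]-c[1])<70)&(C[...,2]<85),.072,n)
snap('side','s18')
```

```text
33.625 [0.6462 0.007  0.2966] [-0.4882  0.5896  0.0899]
foot 723 ((633.6903686523438, 95.77486419677734), (31.469358444213867, 50.54155349731445), 8.083659172058105) [85.9764 87.3472 89.5481]
knob 586 ((633.7445678710938, 95.80757141113281), (25.59322166442871, 26.309457778930664), 7.512251377105713) [124.2418 129.8995 134.077 ]
bottle 1013 ((490.4610595703125, 158.39306640625), (35.76457977294922, 17.242313385009766), 48.63330841064453) [ 79.1333 109.982  138.4243]
eraser 775 ((456.2626647949219, 0.014614105224609375), (23.733047485351562, 52.64470291137695), 12.332975387573242) [77.626  79.8075 82.1701]
sq px [255.  92.] ctr 636.1 96.3 size 84.6 86.2 long dir deg 8.1
rnd px [135.  31.] ctr 488.6 148.8 size 54.1 88.4 long dir deg 9.5
```

View pics/w18.png

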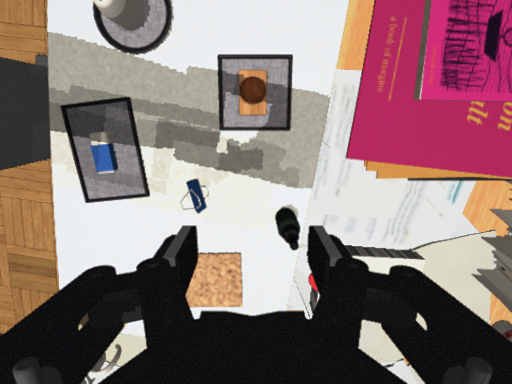

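View pics/s18.png

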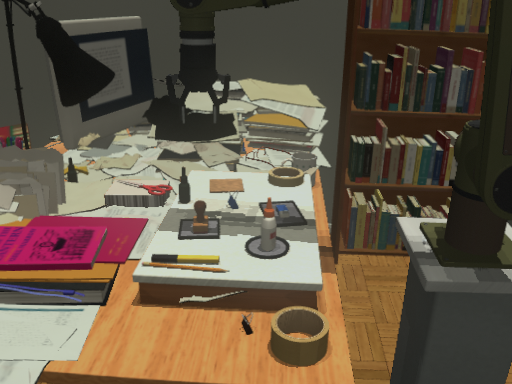

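Everything is in place: stamp in the square tray, bottle in the round, eraser in the oblong, and the clip and tape look unmoved. I'm handing it in.

```bash
python3 -c "
from cell import arm
print(arm.close_job())"
```

```text
the job is handed in; nothing more can be done
None
```

The job is done and was handed in after about 34 s. I set the stamp on the cork pad first, within about 1 mm of its middle. The bottle then went to the round tray, the eraser to the oblong tray, and the stamp from the pad to the square tray.

| Thing | Final check against the tray |
|---|---|
| Stamp | On its foot and level; 0.3 mm from the square tray's centre by earlier pictures, about 2.5 mm by the last one |
| Glue bottle | Upright, about 1 mm from the round tray's centre |
| Eraser | Flat, within 1 mm of the oblong tray's centre and 0.5° of its long axis just after release |

- **Disagreements:** the last picture put the square tray's centre at (636, 96) mm, where three earlier ones gave about (634, 96). It also read the eraser about 1.5° further round than right after release. In that view the bottle was cut off by the picture's edge, so its centring comes from the view just after release.
- **Bystanders:** the binder clip, tape roll and mug looked unmoved in the last side view, but I did not measure them again. The arm was clear of everything.
- **Forces:** the highest reading I saw was about 10 N, when setting the stamp down. The grip on the stamp's knob read about 24 mm instead of the expected 27 mm, and it held without slipping.

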